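Hang the stub hammer in the sprung ring

TASK

Put the stub hammer away: lift it out of the wooden block and pass its handle down through the bracket's small sprung ring, then press it gently but fully home, until the shoulder under its head sits flat on the ring and the hammer hangs upright, and let go. The ring grips the handle, so it will not fall home by itself; never press or knock the bracket with more than 40 N, and leave everything else on the bench where it is.

Things in the scene. Friction and masses are not known exactly. Their poses are not given: they have to be found in the camera images.
- hammer: Shoemaker's stub hammer, 0.3 kg, 160 mm long, standing handle-down with 4 mm play in its hole. Origin: centre of the handle's foot; z runs up to the head, x along the head towards the round face. Straight round wooden handle 22 mm across from z = 0 to 115 mm, foot edge bevelled 1.5 mm; steel shoulder above it, then the head.
- hammer_shoulder (a point): Centre of the underside of the hammer's round shoulder, 115 mm up its z axis: the face that must sit on the ring's rim. Axes as the hammer's. The shoulder is 36 mm across here and cones in to 24 mm at hammer z = 127 mm.
- hammer_head (a point): Middle of the hammer's head, 143 mm up its z axis; axes as the hammer's. The head spans z = 126 to 160 mm. Its middle is a block 34 mm long (x) and 24 mm wide (y) with flat sides to grip across y. A round face 34 mm across reaches x = +43 mm, a thin pein x = -52 mm.
- block: Fixed dark wooden tool block 100 x 190 x 70 mm; origin: centre of its underside. Along its y axis are two blind holes 58 mm deep (floor 12 mm above the bench): one 31 mm across at y = -45 mm with the hammer, one at y = +55 mm with the burnisher.
- bracket: Fixed blue tool bracket; origin: centre of its base plate's underside. A post carries a cross arm along the bracket's y axis; apart from the mallet, nothing on it is higher than 150 mm. At y = -95 mm is a wide plain ring (46 mm bore) in which the mallet hangs; at the +y end is the small sprung ring.
- bracket_mark (a point): Fixed mark: nominal centre of the small ring's rim, at bracket x = 0, y = +95 mm, z = 150 mm; axes as the bracket's. The steel ring (vertical bore 25 mm, outside 48 mm, 30 mm tall, flat rim) is clamped rigidly on a slotted tongue: its true centre lies at this x and z but up to 18 mm either way along y, which is not reported: find it by touch or sight.
- plunger_mark (a point): Nominal place of the small ring's brass spring plunger, 15 mm below the bracket mark (it shifts with the ring; axes as the bracket's). Its round nose stands 4.5 mm into the bore from the ring's +y side. It yields sideways at 4 to 8 N; the handle needs a push of up to about 12 N to get past it and some newtons from there on.
- burnisher: Mushroom-headed wooden burnisher standing loose in the block's other hole, 117 mm long, head 38 mm across. Origin: centre of its foot. Leave it alone.
- mallet: Wooden mallet hanging in the bracket's wide plain ring, head 95 x 58 x 44 mm, 164 mm long overall. Origin: centre of the handle's foot. Leave it alone.
- last: Wooden shoe last, about 220 mm long, 72 mm wide, 90 mm tall. Origin: on its underside near the middle. Leave it alone.
- cone: White thread cone, 68 mm across, 130 mm tall. Origin: centre of its underside. Leave it alone.
- tin: Shallow round tin of tacks, 68 mm across, 26 mm tall. Origin: centre of its underside. Leave it alone.
- jar: Amber cement jar, 72 mm across, 100 mm tall. Origin: centre of its underside. Leave it alone.
- heels: Stack of heel lifts, 62 x 58 mm, 40 mm tall, in one piece. Origin: centre of its underside. Leave it alone.

How it is judged:
By the outcome, as a careful person would: the job done as asked, in the order asked, and still so for the second after the job is handed in, with the robot touching nothing.
It also fails if it takes over 67 s, if anything falls off the work surface, if the arm or the gripper's body presses on something with over 40 N, if the wrist force passes 120 N, or if a joint passes its speed limit or range.

ROBOT

A 6-joint arm with a two-finger parallel gripper is mounted at the origin on the work surface. World frame = base frame: x ahead of the robot, y to its left, z up, the work surface at z = 0. Lengths are in m, angles in rad, forces in N, time in s.
With the tool pointing down it reaches from about 0.3 to 0.775 m from the base axis. Payload 14.6 kg.
Tool frame: the origin (TCP) lies on the centre line of the jaws, within the pads' length; the fingertips stand 19 mm ahead of it and the grasp point (between the pads) is the TCP; y points along the fingers, x is the direction in which the jaws open and shut, and the axes are right-handed (so a half turn about y gives the same grasp; the last joint's range is limited). The gripper opens to 94 mm and grips with 3 to 60 N. Pads are 16 mm wide; open, the fingers measure 119 mm over their backs; the gripper's body (75 mm by 177 mm) begins 78 mm behind the grasp point.
Start: joints at [-1.258, 0.3, 1.521, -0, 1.321, -0.067], TCP at [0.204, -0.511, 0.224] pointing down, gripper open.
Joint ranges: [-3.03, 3.03], [-0.79, 2.21], [0.23, 2.52], [-1.04, 4.18], [0, 3.07], [-2.55, 2.55]. Speed limits (rad/s): [2.22, 2.22, 2.57, 3.14, 3.14, 3.14].

INTERFACE

Orientations are given as [roll, pitch, yaw] about the fixed x, y, z axes, in that order (R = Rz(yaw) Ry(pitch) Rx(roll)).
In Python, from station import ctrl, optics gives the robot as it stands.
- The arm moves only by the tool jog_arm, never from a script. Its argument "targets" is a list of rows, each a list of 3 entries, a list of its own where there are three numbers: the finger opening in cm, from 0 to 9.4, then the shift along the tool's x, y, z in cm, then the turn about the tool's y in rad. A call has 1 to 10 rows; each row is the pose to reach, as a shift and turn from the pose commanded when the call began, along the tool's axes at that moment; what a row does not reach only later rows make up. A row lasts 1/10 s, in which the tool goes at most 50 mm and 8.59 degrees, less where a joint would pass 70% of its speed; a pose out of reach is approached as far as the arm can. A call with a gripper value outside its range is refused whole. The fingers move at their own pace and stop on an object; "grip_force" is the grip in N (left out, the last holds). Time passes only in rows, so rows that repeat a pose let the fingers close. It gives the time, the measured TCP pose, the force and the opening at its end, in the units of the state.
- ctrl.get_obs(): the state, without advancing time (a new reading comes with each control period).
- optics.camera(name): name is "side" or "top"; returns a dict with "img" (384x512x3 uint8, red, green, blue), "range_z" (384x512 float32, m along the optical axis (not along the pixel's ray), 0 where there is no reading), "camera_matrix" (3x3 intrinsics, pixels), "world_to_cam" (4x4, takes a point from world to camera coordinates). Camera axes: x right, y up, looking along -z (the intrinsics and any distortion apply to the point x, -y, -z); pixel columns grow to the right and rows downward; lengths in m; the calibration is good to about 2 mm. A picture is of the moment at which its call begins.
- ctrl.hand_in(): hands the job in, once; it reports no verdict.
The state is a dict: "time_s": time; "qpos": joint angles; "joint_vel": joint speeds; "tau": joint torques, N m; "ee_pos": TCP position; "eef_rot": TCP orientation; "force": force on the tool from outside, world axes, zero at the start; "moment": the same for the moment, N m; "grip_width": finger opening in m.
Only numpy, scipy, OpenCV 4.12 (cv2) and the standard library are available. Lean on these libraries where they do the work, as an engineer would, in place of code of your own. Each camera call takes 0.05 s, during which the arm holds its last target. There are 200 camera calls.

## Working session

There is one attempt and no reset: what is moved stays moved. The work goes in short steps, Python scripts to look and compute and a tool call to move; the robot and the scene stay as the last step left them, time stands still between calls to the robot, and variables do not carry over. Pictures are saved under pics/ and viewed, about 8 in all and at most 12, crops included, and the job is handed in when it is done.

Besides the shell and the picture viewer there is one more tool, called after ">>>" by a JSON object that holds its "name" and its "arguments". jog_arm: Moves the arm, as the interface text tells. Its arguments: {"type":"object","properties":{"targets":{"type":"array","items":{"type":"array"}},"grip_force":{"type":"number"}},"required":["targets"]}

```bash
mkdir -p pics; ls
cat > h.py <<'E'
import numpy as np, cv2
from station import ctrl, optics
from scipy.spatial.transform import Rotation as R
def snap(n,fn=None):
    c=optics.camera(n)
    if fn: cv2.imwrite('pics/'+fn,cv2.cvtColor(c['img'],cv2.COLOR_RGB2BGR))
    return c
def cloud(c):
    K=c['camera_matrix'];z=c['range_z'];h,w=z.shape
    u,v=np.meshgrid(np.arange(w),np.arange(h))
    P=np.stack([(u-K[0,2])/K[0,0]*z,-(v-K[1,2])/K[1,1]*z,-z],-1)
    T=np.linalg.inv(c['world_to_cam'])
    W=P@T[:3,:3].T+T[:3,3]; W[z==0]=np.nan
    return W
def proj(c,p):
    q=c['world_to_cam']@np.append(p,1);K=c['camera_matrix']
    return K[0,0]*q[0]/-q[2]+K[0,2],K[1,1]*q[1]/q[2]+K[1,2]
E
python3 - <<'E'
from h import *
for n in('side','top'):
    c=snap(n,n+'1.png');print(n,c['camera_matrix'].round(1).tolist(),c['world_to_cam'].round(3).tolist(),c.keys())
    np.savez(n+'1.npz',**{k:c[k] for k in('img','range_z','camera_matrix','world_to_cam')})
print(ctrl.get_obs())
E
```

```text
pics
side [[373.1, 0.0, 254.4], [0.0, 373.1, 194.6], [0.0, 0.0, 1.0]] [[-0.958, -0.285, -0.018, 0.553], [0.2, -0.714, 0.671, -0.198], [-0.204, 0.64, 0.741, -1.011], [0.0, 0.0, 0.0, 1.0]] dict_keys(['img', 'range_z', 'camera_matrix', 'world_to_cam'])
top [[387.7, 0.0, 260.1], [0.0, 387.7, 185.1], [0.0, 0.0, 1.0]] [[0.008, -1.0, 0.019, -0.03], [0.987, 0.011, 0.163, -0.587], [-0.163, 0.018, 0.986, -0.916], [0.0, 0.0, 0.0, 1.0]] dict_keys(['img', 'range_z', 'camera_matrix', 'world_to_cam'])
{'time_s': 0.1, 'qpos': array([-1.25757844e+00,  3.00407351e-01,  1.52147359e+00,  1.09357551e-05,
        1.32070825e+00, -6.65886190e-02]), 'joint_vel': array([-3.87365727e-04, -7.22261485e-05, -1.98611483e-03,  1.61399595e-03,
        1.18272397e-03,  2.26859202e-04]), 'tau': array([-1.68445771e-03, -5.32649446e+01, -3.53289163e+01,  7.08098849e-02,
        2.34610919e-02, -4.09294887e-05]), 'ee_pos': array([ 0.20385121, -0.51061201,  0.22396676]), 'eef_rot': array([-1.57071945e+00,  9.93623687e-04, -1.19099249e+00]), 'force': array([-0.55210384, -0.54065672,  0.60110034]), 'moment': array([-0.01110606, -0.0051799 , -0.00905597]), 'grip_width': 0.09376651489412853}
```

View pics/side1.png

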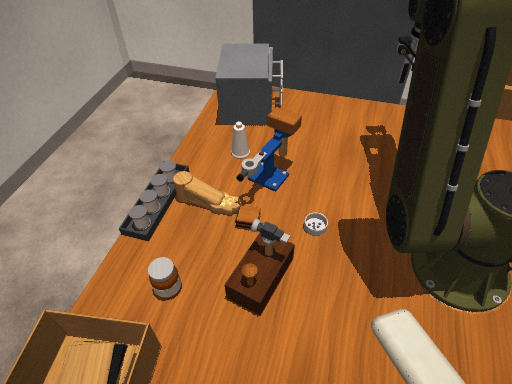

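View pics/top1.png

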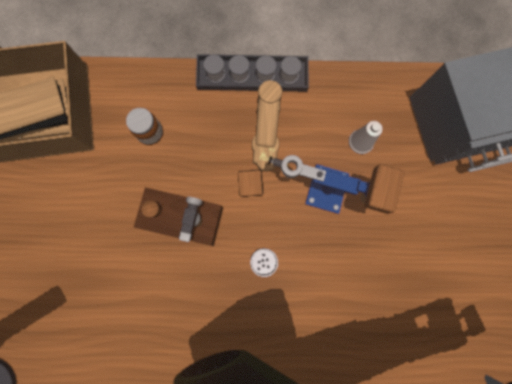

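Side view: hammer head at (268,230), block (260,272), small ring (250,164). Top view: hammer head (190,218), ring (292,166), its plunger (275,162), with the last's toe at (264,160) close by.

Run:
```python
from h import *
for n,hr,rr in(('top',(170,190,210,245),(262,150,345,190)),('side',(228,200,295,255),(232,130,300,190))):
    c=dict(np.load(n+'1.npz'));W=cloud(c);img=c['img'].astype(int);s=img.max(2)-img.min(2)
    hsv=cv2.cvtColor(c['img'],cv2.COLOR_RGB2HSV)
    print(n,'valid',(c['range_z']>0).mean())
    def box(r):
        m=np.zeros(W.shape[:2],bool);m[r[1]:r[3],r[0]:r[2]]=1;return m
    # hammer steel head: low sat, z>.14
    m=box(hr)&(s<40)&(W[...,2]>.135)&(W[...,2]<.19)
    P=W[m];print('head n',len(P),'mean',P.mean(0).round(4),'min',P.min(0).round(4),'max',P.max(0).round(4),'z hi',np.percentile(P[:,2],[50,90,98]).round(4))
    top=P[P[:,2]>np.percentile(P[:,2],90)-.01]
    r=cv2.minAreaRect((top[:,:2]*1000).astype(np.float32));print('rect',r)
    # ring steel
    m=box(rr)&(s<45)&(W[...,2]>.135)&(W[...,2]<.165)
    P=W[m];print('ring n',len(P),P.mean(0).round(4),P.min(0).round(4),P.max(0).round(4),np.median(P[:,2]))
    # blue
    m=box((230,120,380,220))&(hsv[...,0]>100)&(hsv[...,0]<130)&(hsv[...,1]>120)
    P=W[m];Q=P[P[:,2]<.03];Q2=P[(P[:,2]>.12)&(P[:,2]<.16)]
    print('base',cv2.minAreaRect((Q[:,:2]*1000).astype(np.float32)),'z',np.median(Q[:,2]))
    print('arm',cv2.minAreaRect((Q2[:,:2]*1000).astype(np.float32)),'z',np.median(Q2[:,2]))
    # block top
    m=box((130,185,230,250) if n=='top' else (220,235,300,315))&(abs(W[...,2]-.07)<.006)
    print('block',cv2.minAreaRect((W[m][:,:2]*1000).astype(np.float32)),np.median(W[m][:,2]))
    for u,r in(('head',hr),('ring',rr)):
        cr=c['img'][r[1]-5:r[3]+5,r[0]-5:r[2]+5];cv2.imwrite(f'pics/{n}_{u}.png',cv2.resize(cr[...,::-1],(400,300),interpolation=cv2.INTER_CUBIC))
a=[np.hstack([cv2.imread(f'pics/{n}_{u}.png') for u in('head','ring')]) for n in('top','side')]
cv2.imwrite('pics/crops1.png',np.vstack(a))
```

```text
top valid 0.9958902994791666
head n 554 mean [0.4942 0.1282 0.1653] min [0.4458 0.1049 0.1352] max [0.5407 0.1488 0.1766] z hi [0.1663 0.1732 0.1744]
rect ((500.7418518066406, 129.79234313964844), (27.766124725341797, 76.51359558105469), 75.92229461669922)
ring n 641 [ 0.6114 -0.1065  0.1441] [ 0.5835 -0.17    0.1351] [ 0.6382 -0.04    0.1553] 0.14343317207208206
base ((586.221923828125, -197.3223419189453), (82.442626953125, 101.00226593017578), 74.9629135131836) z 0.012599524730381617
arm ((583.7101440429688, -210.15225219726562), (101.45680236816406, 35.843204498291016), 74.38504791259766) z 0.1306613384609423
block ((506.3760986328125, 173.036865234375), (190.76657104492188, 100.06660461425781), 77.23509216308594) 0.07046697529568002
side valid 0.9957529703776041
head n 479 mean [0.4951 0.1384 0.1618] min [0.4463 0.1134 0.1351] max [0.5418 0.1544 0.1751] z hi [0.164  0.1722 0.1736]
rect ((501.2478332519531, 134.6945037841797), (28.013694763183594, 76.08281707763672), 75.7731704711914)
ring n 336 [ 0.6089 -0.1078  0.1437] [ 0.5294 -0.2711  0.1353] [ 0.6389 -0.0363  0.1569] 0.14329616458603162
base ((586.5425415039062, -194.73545837402344), (93.42140197753906, 109.1411361694336), 74.18478393554688) z 0.011520886070715997
arm ((582.5512084960938, -214.2537841796875), (141.14930725097656, 46.850643157958984), 70.03845977783203) z 0.13028737338609114
block ((507.34661865234375, 176.32911682128906), (191.93389892578125, 101.7497787475586), 77.40826416015625) 0.06988206051043566
```

View pics/crops1.png

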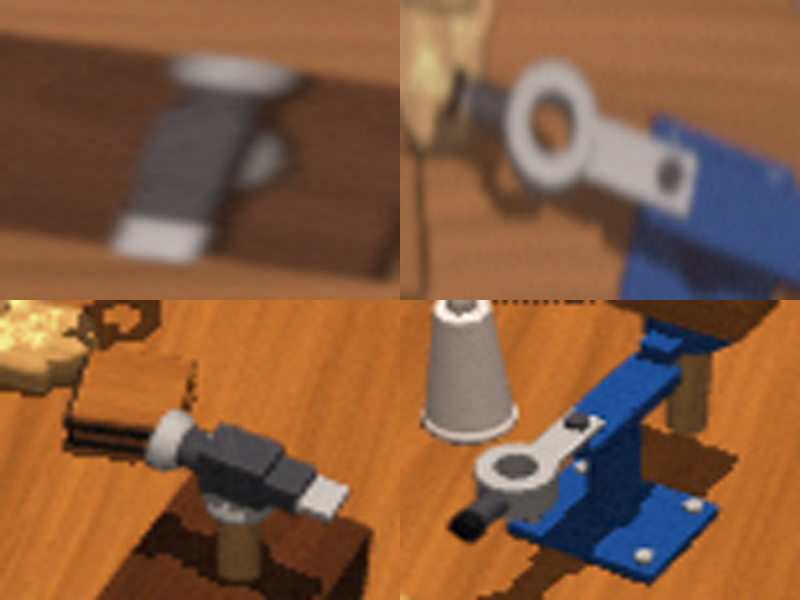

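Crops: the round face is on the world +x side, and the head runs square to the block's long axis. The ring rim is clear in both views. Next I'll refine the ring centre and head axis.

```bash
cat >> h.py <<'E'
def ray(c,u,v,z):
    K=c['camera_matrix'];T=np.linalg.inv(c['world_to_cam'])
    d=T[:3,:3]@np.array([(u-K[0,2])/K[0,0],-(v-K[1,2])/K[1,1],-1]);return T[:3,3]+d*(z-T[2,3])/d[2]
def ringfit(c,r,zr=.15):
    """bore: dark blob enclosed by the bright rim; centroid cast on z=zr"""
    x0,y0,x1,y1=r;S=8
    g=cv2.resize(c['img'][y0:y1,x0:x1],None,fx=S,fy=S,interpolation=cv2.INTER_CUBIC).astype(int)
    sat=g.max(2)-g.min(2);rim=((g.mean(2)>105)&(sat<35)).astype(np.uint8)
    cs,hi=cv2.findContours(rim,cv2.RETR_CCOMP,cv2.CHAIN_APPROX_NONE)
    out=[]
    for k,h in zip(cs,hi[0]):
        if h[3]>=0 and cv2.contourArea(k)>20*S*S:
            pts=np.array([ray(c,x0+(p[0]+.5)/S-.5,y0+(p[1]+.5)/S-.5,zr)[:2] for p in k[:,0]])*1000
            e=cv2.fitEllipse(pts.astype(np.float32));out.append((np.round(e[0],1),np.round(e[1],1)))
    return out
E
python3 - <<'E'
from h import *
for n,r in(('top',(275,150,310,183)),('side',(238,148,268,180))):
    c=dict(np.load(n+'1.npz'));W=cloud(c);print(n,ringfit(c,r))
    x0,y0,x1,y1=r;P=W[y0:y1,x0:x1].reshape(-1,3);print('rim z',np.percentile(P[(P[:,2]>.14)&(P[:,2]<.16)][:,2],[25,50,75]).round(4))
    img=c['img'].astype(int);s=img.max(2)-img.min(2)
    m=(s<40)&(W[...,2]>.164)&(W[...,2]<.185)&(abs(W[...,0]-.497)<.07)&(abs(W[...,1]-.131)<.04)
    P=W[m];print('head top',len(P),P[:,:2].mean(0),P[:,2].max())
    q=P[:,:2]-P[:,:2].mean(0);v=np.linalg.svd(q,full_matrices=False)[2][0];print('axis deg',np.degrees(np.arctan2(v[1],v[0])),'extent',(q@v).min(),(q@v).max())
    # middle block: flat top near z .17
    v=v*np.sign(v[0]);s_=(P[:,:2]-[.497,.131])@v;w=(P[:,:2]-[.497,.131])@[-v[1],v[0]]
    for a in(-.04,-.02,0,.015):
        k=abs(s_-a)<.006;print(a,k.sum(),w[k].min().round(4),w[k].max().round(4),np.median(P[k][:,2]).round(4))
E
```

```text
top [(array([616.5, -93.4]), array([22.2, 23.3]))]
rim z [0.1474 0.1496 0.151 ]
head top 362 [0.50107728 0.12808677] 0.1765617938945504
axis deg 166.97961919350476 extent -0.037484359654272305 0.03903691876081433
-0.04 1 -0.0037 -0.0037 0.1649
-0.02 51 -0.0127 0.0084 0.1664
0 66 -0.0136 0.0107 0.1723
0.015 53 -0.0134 0.0105 0.1719
side [(array([617. , -90.2]), array([22.3, 23.6]))]
rim z [0.1431 0.1471 0.1495]
head top 239 [0.50135792 0.13410993] 0.17509474383356816
axis deg 169.80007963647355 extent -0.03833310674218041 0.03847172782902046
-0.04 1 0.0026 0.0026 0.1644
-0.02 37 -0.008 0.0134 0.1654
0 47 -0.0096 0.0142 0.1718
0.015 31 -0.0091 0.0138 0.1717
```

>>> {"name": "jog_arm", "arguments": {"targets": [[9.0, [-48.7, -4.0, 51.1], 0.6], [9.0, [-48.7, -4.0, 51.1], 0.6], [9.0, [-48.7, -4.0, 51.1], 0.6], [9.0, [-48.7, -4.0, 51.1], 0.6], [9.0, [-48.7, -4.0, 51.1], 0.6], [7.0, [-48.7, -4.0, 51.1], 0.6], [7.0, [-48.7, -4.0, 51.1], 0.6], [7.0, [-48.7, -4.0, 51.1], 0.6], [7.0, [-48.7, -4.0, 51.1], 0.6], [7.0, [-48.7, -4.0, 51.1], 0.6]], "grip_force": 40}}

```text
time_s: 1.1
ee_pos: [0.4086, -0.0631, 0.2525]
eef_rot: [-1.571, -0.0, -1.791]
force: [0.7, -0.7, -0.3]
grip_width: 0.0703
```

>>> {"name": "jog_arm", "arguments": {"targets": [[7.0, [-20.9, 0, 4.5], 0], [7.0, [-20.9, 0, 4.5], 0], [7.0, [-20.9, 0, 4.5], 0], [7.0, [-20.9, 0, 4.5], 0], [7.0, [-20.9, 0, 4.5], 0], [7.0, [-20.9, 0, 4.5], 0], [7.0, [-20.9, 0, 4.5], 0], [7.0, [-20.9, 0, 4.5], 0]]}}

```text
time_s: 1.9
ee_pos: [0.4976, 0.1277, 0.2524]
eef_rot: [-1.571, -0.0, -1.792]
force: [-0.4, 0.1, -0.1]
grip_width: 0.0703
```

```bash
cat >> h.py <<'E'
def delta(p,yaw=None):
    o=ctrl.get_obs();Rm=R.from_euler('xyz',o['eef_rot']).as_matrix()
    d=Rm.T@(np.array(p)-o['ee_pos'])*100
    print('pos',o['ee_pos'].round(4),'yaw',o['eef_rot'].round(4),'t',o['time_s'],'w',o['grip_width'].round(4),'F',o['force'].round(1),'shift cm',d.round(2),'turn',None if yaw is None else round(-(yaw-o['eef_rot'][2]),3))
E
python3 - <<'E'
from h import *
delta((.498,.1315,.160),-1.793)
c=snap('side','hover.png');cv2.imwrite('pics/hover_c.png',cv2.resize(c['img'][110:330,170:400,::-1],None,fx=2.5,fy=2.5))
E
```

```text
Traceback (most recent call last):
  File "h.py", line 36, in delta
    print('pos',o['ee_pos'].round(4),'yaw',o['eef_rot'].round(4),'t',o['time_s'],'w',o['grip_width'].round(4),'F',o['force'].round(1),'shift cm',d.round(2),'turn',None if yaw is None else round(-(yaw-o['eef_rot'][2]),3))
                                                                                     ^^^^^^^^^^^^^^^^^^^^^
AttributeError: 'float' object has no attribute 'round'
```

```bash
sed -i "s/o\['grip_width'\].round(4)/round(o['grip_width'],4)/" h.py
python3 - <<'E'
from h import *
delta((.498,.1315,.160),-1.793)
c=snap('side','hover.png');cv2.imwrite('pics/hover_c.png',cv2.resize(c['img'][110:330,170:400,::-1],None,fx=2.5,fy=2.5))
delta((.498,.1315,.160),-1.793)
E
```

```text
pos [0.4976 0.1277 0.2524] yaw [-1.5707e+00 -1.0000e-04 -1.7925e+00] t 1.9 w 0.0703 F [-0.4  0.1 -0.1] shift cm [-0.38  9.24 -0.04] turn 0.001
pos [0.4977 0.1277 0.2526] yaw [-1.5704e+00  1.0000e-04 -1.7926e+00] t 1.95 w 0.0698 F [0.3 0.  0.5] shift cm [-0.37  9.26 -0.05] turn 0.0
```

View pics/hover_c.png

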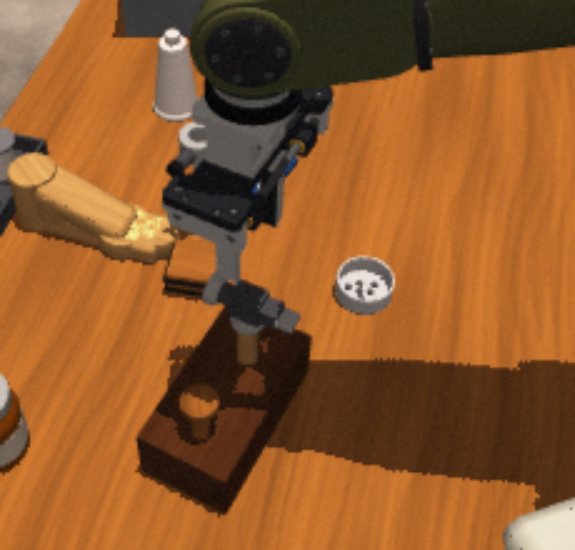

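The hover view shows the jaws straddling the hammer, aligned with the block, and nothing else nearby. I'm descending now.

>>> {"name": "jog_arm", "arguments": {"targets": [[7.0, [-0.4, 3.0, 0], 0], [7.0, [-0.4, 6.0, 0], 0], [7.0, [-0.4, 8.0, 0], 0], [7.0, [-0.4, 9.2, 0], 0], [7.0, [-0.4, 9.2, 0], 0], [7.0, [-0.4, 9.2, 0], 0]]}}

```text
time_s: 2.55
ee_pos: [0.4991, 0.1326, 0.1612]
eef_rot: [-1.57, 0.0, -1.792]
force: [0.4, -0.1, 0.7]
grip_width: 0.0702
```

Run:
```python
from h import *
delta((.498,.1315,.160),-1.793)
```

```text
pos [0.4991 0.1326 0.1612] yaw [-1.5698e+00  4.0000e-04 -1.7916e+00] t 2.55 w 0.0702 F [ 0.4 -0.1  0.7] shift cm [ 0.13  0.12 -0.08] turn 0.001
```

>>> {"name": "jog_arm", "arguments": {"targets": [[4.0, [0.1, 0, 0], 0], [3.0, [0.1, 0, 0], 0], [2.2, [0.1, 0, 0], 0], [1.5, [0.1, 0, 0], 0], [1.5, [0.1, 0, 0], 0], [1.5, [0.1, 0, 0], 0], [1.5, [0.1, 0, 0], 0], [1.5, [0.1, 0, 0], 0]], "grip_force": 45}}

```text
time_s: 3.35
ee_pos: [0.4986, 0.1319, 0.1603]
eef_rot: [-1.571, 0.0, -1.791]
force: [0.1, -0.2, 0.2]
grip_width: 0.0237
```

>>> {"name": "jog_arm", "arguments": {"targets": [[1.5, [0, -1, 0], 0], [1.5, [0, -3, 0], 0], [1.5, [0, -6, 0], 0], [1.5, [0, -10, 0], 0], [1.5, [0, -14, 0], 0], [1.5, [0, -18, 0], 0], [1.5, [0, -18, 0], 0], [1.5, [0, -18, 0], 0]]}}

```text
time_s: 4.15
ee_pos: [0.4984, 0.1319, 0.3404]
eef_rot: [-1.57, 0.0, -1.791]
force: [-0.2, -0.4, -3.8]
grip_width: 0.0237
```

Run:
```python
from h import *
delta((.6167,-.0918,.340),-1.571-.26)
for n,r in(('top',(140,150,340,300)),('side',(170,110,320,260))):
    c=snap(n);x0,y0,x1,y1=r
    cv2.imwrite(f'pics/l_{n}.png',cv2.resize(c['img'][y0:y1,x0:x1,::-1],(400,300 if n=='top' else 400)))
a,b=cv2.imread('pics/l_top.png'),cv2.imread('pics/l_side.png')
cv2.imwrite('pics/lift.png',np.hstack([cv2.copyMakeBorder(a,0,100,0,0,0),b]))
```

```text
pos [0.4984 0.1319 0.3404] yaw [-1.5704e+00  2.0000e-04 -1.7910e+00] t 4.15 w 0.0237 F [-0.2 -0.4 -3.8] shift cm [19.24  0.05 16.43] turn 0.04
```

View pics/lift.png

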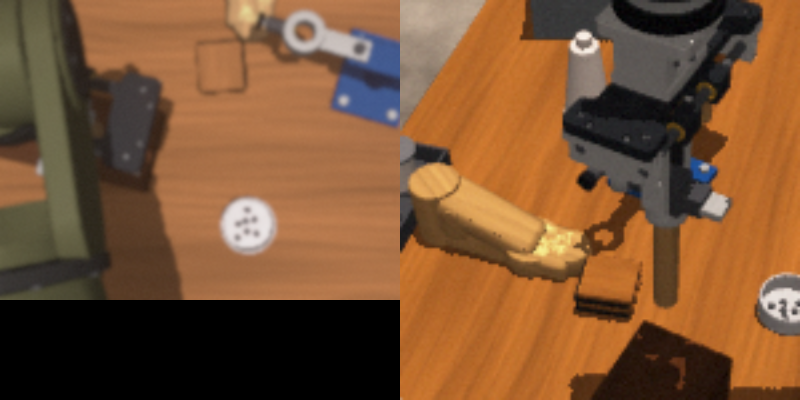

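Lifted: in the side view the hammer is upright in the jaws, with the foot near (665,300) of the crop, and it has cleared the block. I'm moving it over the ring.

>>> {"name": "jog_arm", "arguments": {"targets": [[1.5, [3, 0, 2.5], 0.01], [1.5, [7, 0, 6], 0.02], [1.5, [11, 0, 9.4], 0.03], [1.5, [15, 0, 12.8], 0.04], [1.5, [18, 0, 15.4], 0.04], [1.5, [19.2, 0, 16.4], 0.04], [1.5, [19.2, 0, 16.4], 0.04], [1.5, [19.2, 0, 16.4], 0.04]]}}

```text
time_s: 5.05
ee_pos: [0.6163, -0.0911, 0.3388]
eef_rot: [-1.573, 0.0, -1.831]
force: [-0.5, -0.6, -3.0]
grip_width: 0.0237
```

Run:
```python
from h import *
o=ctrl.get_obs();p=o['ee_pos'];delta((.6167,-.0918,.323))
print('joints',o['qpos'].round(2))
for n in('side','top'):
    c=snap(n);np.savez(n+'2.npz',**{k:c[k] for k in('img','range_z','camera_matrix','world_to_cam')})
    W=cloud(c)
    m=(np.hypot(W[...,0]-p[0],W[...,1]-p[1])<.03)&(W[...,2]>p[2]-.155)&(W[...,2]<p[2]-.04)
    P=W[m];print(n,len(P),P.min(0) if len(P) else '', P.max(0) if len(P) else '')
    u,v=map(int,proj(c,(.617,-.091,.16)))
    cv2.imwrite(f'pics/r_{n}.png',cv2.resize(c['img'][max(v-60,0):v+30,max(u-60,0):u+60,::-1],(400,300),interpolation=cv2.INTER_CUBIC));print(u,v)
cv2.imwrite('pics/hov2.png',np.hstack([cv2.imread(f'pics/r_{n}.png') for n in('side','top')]))
```

```text
pos [ 0.6163 -0.0911  0.3388] yaw [-1.5733  0.     -1.8312] t 5.05 w 0.0237 F [-0.5 -0.6 -3. ] shift cm [0.06 1.58 0.06] turn None
joints [-0.21  0.42  1.1   0.    1.62  1.63]
side 248 [ 0.60431015 -0.09406771  0.1906635 ] [ 0.62648241 -0.07617365  0.29875771]
249 160
top 0  
291 163
```

View pics/hov2.png

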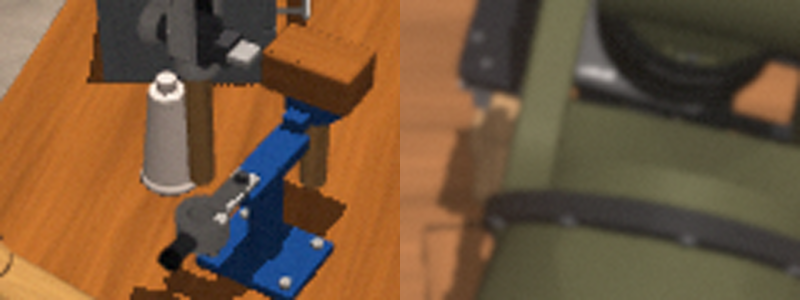

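The side view shows the handle above and behind the ring, with the ring in shadow. The arm blocks the top view. I'll measure handle against ring in the side camera alone.

Run:
```python
from h import *
c=dict(np.load('side2.npz'));W=cloud(c);p=np.array([.6163,-.0911,.3388])
T=c['world_to_cam'];b=T[2,:2]/np.linalg.norm(T[2,:2]);a=np.array([b[1],-b[0]])
print('a,b',a,b)
m=(np.hypot(W[...,0]-p[0],W[...,1]-p[1])<.03)&(W[...,2]>p[2]-.15)&(W[...,2]<p[2]-.045)
rows=np.unique(np.where(m)[0])
for r in rows[::4]:
    P=W[r][m[r]];q=P[:,:2]-p[:2];s=q@a;t=q@b
    k=np.argsort(abs(s-s.mean()))[:3]
    print(r,len(P),'z %.3f'%P[:,2].mean(),'lat mid %.4f width %.4f'%((s.min()+s.max())/2,np.ptp(s)),'front-11mm %.4f'%(t[k].mean()-.011))
# ring from depth, before and now: rim points near z .15
for f in('side1','side2'):
    c=dict(np.load(f+'.npz'));W=cloud(c)
    d=np.hypot(W[...,0]-.6167,W[...,1]+.0918)
    # outer wall front: z .125-.145
    m=(d<.032)&(W[...,2]>.124)&(W[...,2]<.146)
    P=W[m];s=(P[:,:2]-p[:2])@a;t=(P[:,:2]-p[:2])@b
    k=d[m]>.015
    A=np.c_[2*s[k],2*t[k],np.ones(k.sum())];x=np.linalg.lstsq(A,s[k]**2+t[k]**2,rcond=None)[0]
    print(f,len(P),'wall lat mid',(s.min()+s.max())/2,np.ptp(s),'circle',x[:2],'r',np.sqrt(x[2]+x[0]**2+x[1]**2),'front -24: %.4f'%(np.percentile(t,97)-.024))
    for q in((.6170,-.0902),(.6165,-.0934)):
        print('ring ray',(np.array(q)-p[:2])@a,(np.array(q)-p[:2])@b)
```

```text
a,b [0.95252199 0.30446979] [-0.30446979  0.95252199]
124 2 z 0.293 lat mid -0.0001 width 0.0209 front-11mm -0.0079
128 9 z 0.284 lat mid 0.0003 width 0.0212 front-11mm -0.0003
132 8 z 0.272 lat mid -0.0007 width 0.0186 front-11mm -0.0000
136 8 z 0.258 lat mid -0.0003 width 0.0188 front-11mm 0.0013
140 8 z 0.245 lat mid 0.0002 width 0.0190 front-11mm -0.0003
144 8 z 0.231 lat mid 0.0007 width 0.0193 front-11mm 0.0009
148 7 z 0.217 lat mid -0.0004 width 0.0166 front-11mm 0.0009
152 8 z 0.202 lat mid -0.0014 width 0.0195 front-11mm 0.0021
side1 115 wall lat mid -0.0013126730448996139 0.04773920696380125 circle [ 0.0009187  -0.00267921] r 0.026018660752004236 front -24: 0.0020
ring ray 0.000940788208101625 0.0006441409376037027
ring ray -0.0005097761256348569 -0.0022516945400592714
side2 117 wall lat mid -0.0014407049955132614 0.0474832574458459 circle [ 0.00211111 -0.00237729] r 0.026397355969559874 front -24: 0.0030
ring ray 0.000940788208101625 0.0006441409376037027
ring ray -0.0005097761256348569 -0.0022516945400592714
```

>>> {"name": "jog_arm", "arguments": {"targets": [[1.5, [0, 1.5, 0], 0], [1.5, [0, 3.0, 0], 0], [1.5, [0, 3.7, 0], 0], [1.5, [0, 3.7, 0], 0], [1.5, [0, 3.9, 0], 0], [1.5, [0, 4.1, 0], 0], [1.5, [0, 4.3, 0], 0], [1.5, [0, 4.3, 0], 0]]}}

```text
time_s: 5.95
ee_pos: [0.6166, -0.0913, 0.2972]
eef_rot: [-1.571, 0.0, -1.831]
force: [0.1, -0.1, -1.7]
grip_width: 0.0234
```

>>> {"name": "jog_arm", "arguments": {"targets": [[1.5, [0, 0.1, 0], 0], [1.5, [0, 0.2, 0], 0], [1.5, [0, 0.2, 0], 0]]}}

```text
time_s: 6.25
ee_pos: [0.6166, -0.0913, 0.2951]
eef_rot: [-1.571, -0.0, -1.831]
force: [0.2, -0.6, -3.6]
grip_width: 0.0237
```

>>> {"name": "jog_arm", "arguments": {"targets": [[1.5, [0, 0.1, 0], 0], [1.5, [0, 0.2, 0], 0], [1.5, [0, 0.3, 0], 0], [1.5, [0, 0.3, 0], 0]]}}

```text
time_s: 6.65
ee_pos: [0.6166, -0.0913, 0.2921]
eef_rot: [-1.571, -0.0, -1.831]
force: [0.6, -0.2, -2.4]
grip_width: 0.0237
```

No contact 6 mm below rim level, so the foot appears to be in the bore. I'm continuing to the plunger.

>>> {"name": "jog_arm", "arguments": {"targets": [[1.5, [0, 0.1, 0], 0], [1.5, [0, 0.2, 0], 0], [1.5, [0, 0.3, 0], 0], [1.5, [0, 0.4, 0], 0], [1.5, [0, 0.4, 0], 0]]}}

```text
time_s: 7.15
ee_pos: [0.6166, -0.0914, 0.2883]
eef_rot: [-1.571, -0.0, -1.831]
force: [0.3, 0.1, -1.0]
grip_width: 0.0237
```

>>> {"name": "jog_arm", "arguments": {"targets": [[1.5, [0, 0.1, 0], 0], [1.5, [0, 0.2, 0], 0], [1.5, [0, 0.3, 0], 0], [1.5, [0, 0.3, 0], 0]]}}

```text
time_s: 7.55
ee_pos: [0.6165, -0.0918, 0.2854]
eef_rot: [-1.57, -0.001, -1.831]
force: [-0.6, -5.1, -0.1]
grip_width: 0.0236
```

The plunger now pushes about 5 N sideways in −y, which confirms the handle is in the ring. I'm pressing on in small steps.

>>> {"name": "jog_arm", "arguments": {"targets": [[1.5, [0, 0.1, 0], 0], [1.5, [0, 0.2, 0], 0], [1.5, [0, 0.3, 0], 0], [1.5, [0, 0.4, 0], 0], [1.5, [0, 0.4, 0], 0]]}}

```text
time_s: 8.05
ee_pos: [0.6164, -0.0916, 0.2805]
eef_rot: [-1.572, -0.001, -1.831]
force: [-1.2, -5.4, -1.7]
grip_width: 0.024
```

>>> {"name": "jog_arm", "arguments": {"targets": [[1.5, [0, 0.3, 0], 0], [1.5, [0, 0.6, 0], 0], [1.5, [0, 0.9, 0], 0], [1.5, [0, 1.2, 0], 0], [1.5, [0, 1.5, 0], 0], [1.5, [0, 1.8, 0], 0], [1.5, [0, 2.1, 0], 0], [1.5, [0, 2.1, 0], 0]]}}

```text
time_s: 8.85
ee_pos: [0.6163, -0.0916, 0.2589]
eef_rot: [-1.573, -0.001, -1.831]
force: [0.2, -5.9, -4.1]
grip_width: 0.0237
```

>>> {"name": "jog_arm", "arguments": {"targets": [[1.5, [0, 0.5, 0], 0], [1.5, [0, 1.0, 0], 0], [1.5, [0, 1.5, 0], 0], [1.5, [0, 2.0, 0], 0], [1.5, [0, 2.5, 0], 0], [1.5, [0, 3.0, 0], 0], [1.5, [0, 3.5, 0], 0], [1.5, [0, 4.0, 0], 0], [1.5, [0, 4.5, 0], 0], [1.5, [0, 4.5, 0], 0]]}}

```text
time_s: 9.85
ee_pos: [0.6163, -0.0916, 0.2138]
eef_rot: [-1.572, -0.001, -1.831]
force: [1.2, -7.0, -6.6]
grip_width: 0.0239
```

Run:
```python
from h import *
c=snap('side');np.savez('side3.npz',**{k:c[k] for k in('img','range_z','camera_matrix','world_to_cam')})
cv2.imwrite('pics/ins.png',cv2.resize(c['img'][90:210,190:340,::-1],(750,600),interpolation=cv2.INTER_CUBIC))
print(ctrl.get_obs()['moment'])
```

```text
[-1.57436171 -0.17043378  0.0478034 ]
```

View pics/ins.png

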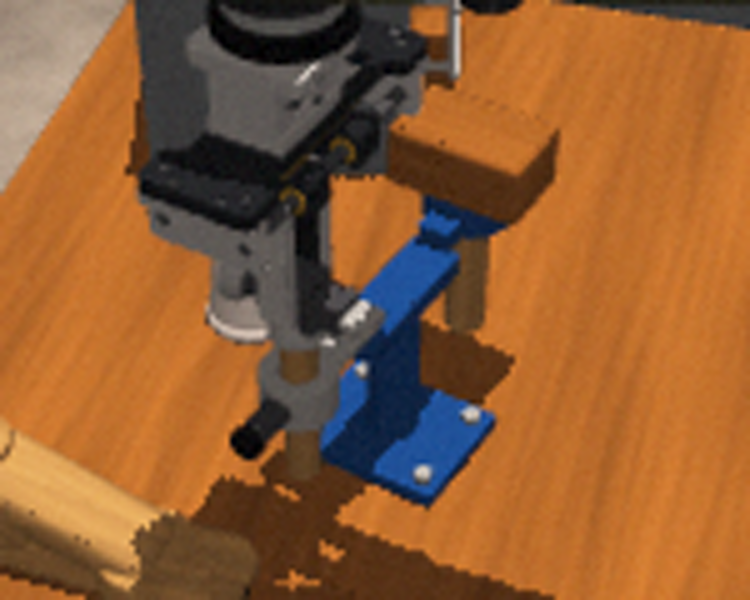

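The handle is through the ring with its foot showing below, about 3 cm of travel left, and the gripper clear of the mallet and arm.

>>> {"name": "jog_arm", "arguments": {"targets": [[1.5, [0, 0.4, 0], 0], [1.5, [0, 0.8, 0], 0], [1.5, [0, 1.2, 0], 0], [1.5, [0, 1.6, 0], 0], [1.5, [0, 2.0, 0], 0], [1.5, [0, 2.4, 0], 0], [1.5, [0, 2.6, 0], 0], [1.5, [0, 2.7, 0], 0], [1.5, [0, 2.7, 0], 0]]}}

```text
time_s: 10.8
ee_pos: [0.6164, -0.0916, 0.1876]
eef_rot: [-1.571, -0.0, -1.831]
force: [0.0, -6.4, -1.3]
grip_width: 0.024
```

>>> {"name": "jog_arm", "arguments": {"targets": [[1.5, [0, 0.1, 0], 0], [1.5, [0, 0.2, 0], 0], [1.5, [0, 0.3, 0], 0], [1.5, [0, 0.3, 0], 0]]}}

```text
time_s: 11.2
ee_pos: [0.6165, -0.0916, 0.1846]
eef_rot: [-1.571, -0.0, -1.831]
force: [0.0, -6.3, -1.5]
grip_width: 0.0239
```

>>> {"name": "jog_arm", "arguments": {"targets": [[1.5, [0, 0.1, 0], 0], [1.5, [0, 0.1, 0], 0]]}}

```text
time_s: 11.4
ee_pos: [0.6165, -0.0916, 0.1836]
eef_rot: [-1.571, -0.0, -1.831]
force: [-0.6, -7.3, -1.1]
grip_width: 0.0233
```

>>> {"name": "jog_arm", "arguments": {"targets": [[1.5, [0, 0.05, 0], 0], [1.5, [0, 0.05, 0], 0]]}}

```text
time_s: 11.6
ee_pos: [0.6165, -0.0917, 0.1834]
eef_rot: [-1.571, -0.0, -1.831]
force: [-0.8, -6.5, -0.1]
grip_width: 0.0238
```

>>> {"name": "jog_arm", "arguments": {"targets": [[1.5, [0, 0.05, 0], 0], [1.5, [0, 0.05, 0], 0]]}}

```text
time_s: 11.8
ee_pos: [0.6165, -0.0917, 0.1833]
eef_rot: [-1.571, -0.0, -1.831]
force: [-3.3, -6.8, 3.9]
grip_width: 0.024
```

>>> {"name": "jog_arm", "arguments": {"targets": [[1.5, [0, 0.05, 0], 0], [1.5, [0, 0.05, 0], 0]]}}

```text
time_s: 12.0
ee_pos: [0.6166, -0.0917, 0.1833]
eef_rot: [-1.57, -0.0, -1.831]
force: [-3.6, -5.4, 7.3]
grip_width: 0.0238
```

>>> {"name": "jog_arm", "arguments": {"targets": [[1.5, [0, 0.05, 0], 0], [1.5, [0, 0.05, 0], 0]]}}

```text
time_s: 12.2
ee_pos: [0.6166, -0.0917, 0.1833]
eef_rot: [-1.57, -0.0, -1.831]
force: [-6.5, -5.4, 11.0]
grip_width: 0.0237
```

Run:
```python
from h import *
o=ctrl.get_obs();print(o['ee_pos'].round(4),o['force'].round(1),o['moment'].round(2),o['eef_rot'].round(4))
```

```text
[ 0.6166 -0.0917  0.1833] [-6.5 -5.4 11. ] [-1.19  1.2   0.06] [-1.5700e+00 -4.0000e-04 -1.8313e+00]
```

Seated: z has stopped changing and contact is at 11 N. I'll ease the grip so the shoulder can settle, press a little with the weak grip, then release.

>>> {"name": "jog_arm", "arguments": {"targets": [[1.5, [0, 0, 0], 0], [1.5, [0, 0, 0], 0], [1.5, [0, 0.05, 0], 0], [1.5, [0, 0.1, 0], 0], [1.5, [0, 0.1, 0], 0]], "grip_force": 8}}

```text
time_s: 12.7
ee_pos: [0.6169, -0.0919, 0.1825]
eef_rot: [-1.569, -0.001, -1.831]
force: [-3.4, -7.2, 11.4]
grip_width: 0.0243
```

Run:
```python
from h import *
o=ctrl.get_obs();print(o['ee_pos'].round(4),o['force'].round(1),o['moment'].round(2),o['eef_rot'].round(4))
```

```text
[ 0.6169 -0.0919  0.1825] [-3.4 -7.2 11.4] [-1.57  0.69  0.08] [-1.5688e+00 -6.0000e-04 -1.8314e+00]
```

>>> {"name": "jog_arm", "arguments": {"targets": [[2.8, [0, 0, 0], 0], [3.4, [0, 0, 0], 0], [4.5, [0, 0, 0], 0], [6.0, [0, 0, 0], 0], [6.0, [0, 0, 0], 0], [6.0, [0, -2, 0], 0], [6.0, [0, -5, 0], 0], [6.0, [0, -9, 0], 0], [6.0, [0, -13, 0], 0], [6.0, [0, -13, 0], 0]]}}

```text
time_s: 13.7
ee_pos: [0.6177, -0.0914, 0.3173]
eef_rot: [-1.562, 0.001, -1.831]
force: [-0.0, 0.7, 0.3]
grip_width: 0.06
```

Run:
```python
from h import *
print(ctrl.get_obs()['force'].round(1))
c=snap('side');np.savez('side4.npz',**{k:c[k] for k in('img','range_z','camera_matrix','world_to_cam')})
cv2.imwrite('pics/rel.png',cv2.resize(c['img'][120:200,210:310,::-1],(750,600),interpolation=cv2.INTER_CUBIC))
W=cloud(c);p=[.6168,-.0918]
T=c['world_to_cam'];b=T[2,:2]/np.linalg.norm(T[2,:2]);a=np.array([b[1],-b[0]])
q=(W[...,:2]-p);s=q@a;t=q@b
m=(np.hypot(s,t)<.018)&(W[...,2]<.118)&(W[...,2]>.02)
for r in np.unique(np.where(m)[0])[::3]:
    k=m[r];print(r,k.sum(),'z %.3f lat %.4f t %.4f'%(W[r][k][:,2].mean(),(s[r][k].min()+s[r][k].max())/2,t[r][k].max()-.011))
m=(np.hypot(s,t)<.065)&(W[...,2]>.18)&(W[...,2]<.21)
P=W[m];A=np.c_[P[:,:2]-p,np.ones(len(P))]
# head top plane: only the middle block (|along|<15mm) and highest points
h=(np.hypot(P[:,0]-p[0],P[:,1]-p[1])<.02)&(P[:,2]>.188)
print('top pts',h.sum(),np.median(P[h][:,2]),'zmax',P[:,2].max());x=np.linalg.lstsq(A[h],P[h][:,2],rcond=None)[0];print('plane slopes',x)
```

```text
[-0.   0.7  0.3]
176 7 z 0.105 lat -0.0004 t 0.0009
179 7 z 0.092 lat -0.0001 t 0.0002
182 8 z 0.077 lat -0.0012 t 0.0011
185 7 z 0.067 lat -0.0025 t 0.0019
188 7 z 0.053 lat -0.0022 t 0.0003
191 6 z 0.040 lat -0.0003 t 0.0005
top pts 86 0.19436981063227643 zmax 0.19705958390073808
plane slopes [ 0.0049423  -0.11071996  0.19436935]
```

View pics/rel.png

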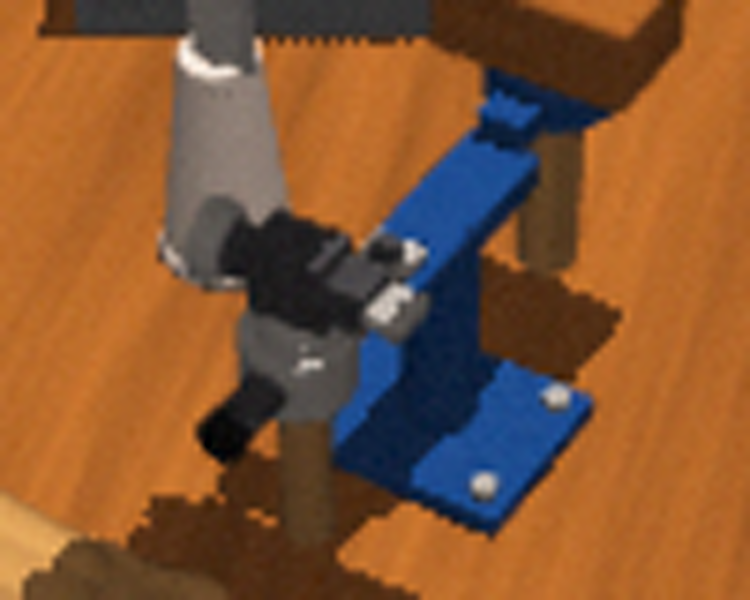

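Released: in the side view the head sits on the ring, the handle hangs straight below, and the head top measures about 0.195 m (expected 0.195). I'll confirm it is fully home with a gentle central press using closed fingers.

>>> {"name": "jog_arm", "arguments": {"targets": [[3, [0, 0, 0], 0], [0, [0, 0, 0], 0], [0, [0, 0, 0], 0], [0, [0, 2, 0], 0], [0, [0, 5, 0], 0], [0, [0, 8, 0], 0], [0, [0, 9, 0], 0], [0, [0, 9.4, 0], 0], [0, [0, 9.4, 0], 0]]}}

```text
time_s: 14.65
ee_pos: [0.6169, -0.0914, 0.2179]
eef_rot: [-1.57, 0.0, -1.831]
force: [0.3, 0.8, 0.5]
grip_width: 0.0001
```

Run:
```python
from h import *
delta((.6168,-.0917,.214))
```

```text
pos [ 0.6169 -0.0914  0.2179] yaw [-1.5702  0.     -1.831 ] t 14.65 w 0.0001 F [0.3 0.8 0.5] shift cm [0.03 0.39 0.  ] turn None
```

>>> {"name": "jog_arm", "arguments": {"targets": [[0, [0, 0.1, 0], 0], [0, [0, 0.2, 0], 0], [0, [0, 0.25, 0], 0], [0, [0, 0.3, 0], 0], [0, [0, 0.3, 0], 0]]}}

```text
time_s: 15.15
ee_pos: [0.6167, -0.0913, 0.2144]
eef_rot: [-1.571, 0.0, -1.831]
force: [0.1, 0.6, 0.4]
grip_width: 0.0
```

>>> {"name": "jog_arm", "arguments": {"targets": [[0, [0, 0.05, 0], 0], [0, [0, 0.1, 0], 0], [0, [0, 0.1, 0], 0]]}}

```text
time_s: 15.45
ee_pos: [0.6168, -0.0913, 0.2143]
eef_rot: [-1.57, 0.0, -1.831]
force: [-2.1, 0.6, 6.4]
grip_width: 0.0007
```

>>> {"name": "jog_arm", "arguments": {"targets": [[0, [0, 0.05, 0], 0], [0, [0, 0.1, 0], 0], [0, [0, 0.15, 0], 0], [0, [0, 0.15, 0], 0]]}}

```text
time_s: 15.85
ee_pos: [0.617, -0.0913, 0.2142]
eef_rot: [-1.568, 0.0, -1.831]
force: [-5.2, 1.3, 17.7]
grip_width: 0.0004
```

It holds 17.7 N without moving, with the head top at 0.195 m, so it is home. I'm retreating.

>>> {"name": "jog_arm", "arguments": {"targets": [[0, [0, -0.3, 0], 0], [0, [0, -1, 0], 0], [0, [0, -4, 0], 0], [0, [0, -8, 0], 0], [0, [0, -12, 0], 0], [0, [-4, -13, -4], 0], [0, [-8, -13, -8], 0], [0, [-12, -13, -12], 0], [0, [-16, -13, -16], 0], [0, [-20, -13, -18], 0]]}}

```text
time_s: 16.85
ee_pos: [0.4992, 0.1297, 0.3425]
eef_rot: [-1.57, 0.0, -1.832]
force: [0.8, -0.1, 0.1]
grip_width: 0.0006
```

Run:
```python
from h import *
ims=[]
for n in('side','top'):
    c=snap(n);W=cloud(c);img=c['img'].astype(int);s=img.max(2)-img.min(2)
    P0=np.array([.6168,-.0916]);d=np.hypot(*(np.moveaxis(W[...,:2]-P0,-1,0)))
    m=(d<.014)&(W[...,2]>.19)&(W[...,2]<.2)
    P=W[m];x,*_=np.linalg.lstsq(np.c_[P[:,:2]-P0,np.ones(len(P))],P[:,2],rcond=None);print(n,m.sum(),'head top plane',x.round(4),'zmed',np.median(P[:,2]).round(4))
    u,v=map(int,proj(c,(.61,-.11,.14)))
    ims.append(cv2.resize(c['img'][v-45:v+45,u-60:u+60,::-1],(400,300),interpolation=cv2.INTER_CUBIC))
    old=np.load(n+'1.npz')['img'];
    cv2.imwrite(f'pics/fin_{n}.png',c['img'][...,::-1])
    ims.append(cv2.resize(c['img'][...,::-1],(400,300)))
cv2.imwrite('pics/final.png',np.vstack([np.hstack(ims[:2]),np.hstack(ims[2:])]))
o=ctrl.get_obs();print(o['time_s'],o['ee_pos'],o['force'])
```

```text
side 0 head top plane [0. 0. 0.] zmed nan
top 109 head top plane [-0.0056  0.0153  0.1957] zmed 0.1956
16.95 [0.49897572 0.13268153 0.34260018] [ 0.33006237 -0.78797565  0.04496611]
  return _methods._mean(a, axis=axis, dtype=dtype,
  ret = ret.dtype.type(ret / rcount)
```

View pics/final.png

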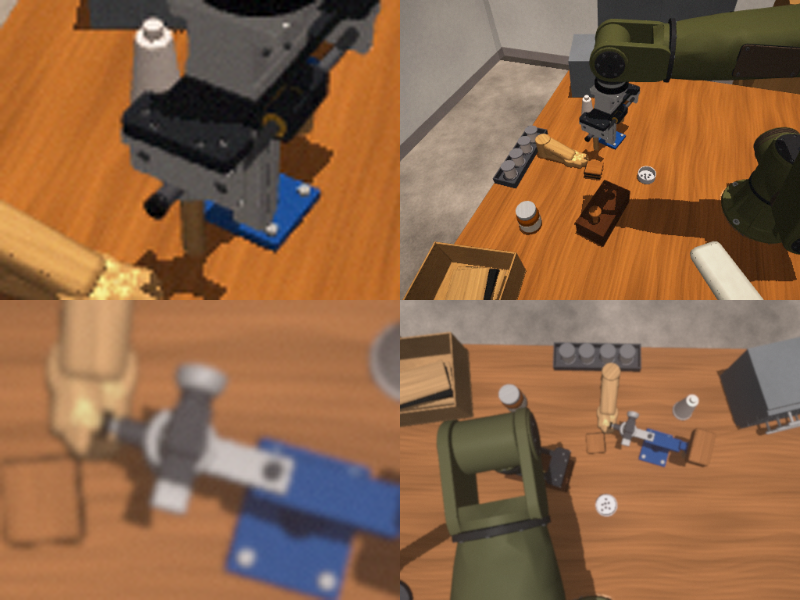

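The final views show the hammer centred on the ring (top view, about (628,428) in the mosaic). Its head top is level, with slope under 1°, at 0.1957 m. The last, heels, tin, mallet, cone and jar look unmoved, and the gripper is clear. I'm handing in.

```bash
python3 -c "
from station import ctrl
print(ctrl.hand_in())"
```

```text
the job is handed in; nothing more can be done
None
```

The stub hammer is hanging fully home in the bracket's small sprung ring and I have handed the job in, at about 17 s of the 67 s allowed. I lifted it out of the block, fed the handle past the plunger (5–7 N sideways), seated the shoulder at about 11 N and let go. I then pressed the head once more with closed fingers to be sure it was home.

**Checks**
- **Seating:** the head held a 17.7 N press without moving. Its top was at 0.1953 m by touch and 0.1957 m by the top camera, against 0.195 m expected.
- **Level:** the head top slopes less than 1° in the top camera.
- **Forces:** the highest reading was about 18 N (19 N counting the sideways part). Forces were only read at the end of each move.
- **Other items:** the rest of the bench looks unmoved by eye in the final pictures; I did not measure it. The robot ended clear of everything.

**Failed or disagreed**
- The two cameras differed by about 3 mm in y, so I used their mean, and the fit by touch bore it out.
- In the last side view the gripper hid the head, so that check gave no reading.
- The plane fit from the earlier side view gave a false slope of about 6°, most likely because it took in the front face of the head.

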